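Open the sash clamp on the glued drawer front

ROBOT

A 6-joint arm with a two-finger parallel gripper is mounted at the origin on the work surface. World frame = base frame: x ahead of the robot, y to its left, z up, the work surface at z = 0. Lengths are in m, angles in rad, forces in N, time in s.
With the tool pointing down it reaches from about 0.225 to 0.875 m from the base axis. Payload 3.4 kg.
Tool frame: the origin (TCP) lies midway between the tips of the shut fingers; the grasp point (between the pads) lies 19 mm behind it; z points along the fingers, y is the direction in which the jaws open and shut (so a half turn about z gives the same grasp; the last joint's range is limited). The gripper opens to 85 mm and grips with 20 to 120 N. Pads are 22 mm wide; open, the fingers measure 114 mm over their backs; the gripper's body (76 mm by 85 mm) begins 54 mm behind the grasp point. The pads swing forward as they close: fully open they stand 13 mm farther back than shut.
Start: joints at [0.987, 0.276, 1.505, -0, 1.361, -0.121], TCP at [0.257, 0.515, 0.197] pointing down, gripper open.
Joint ranges: [-2.89, 2.89], [-0.75, 2.08], [0.22, 2.7], [-1.18, 4.32], [0.11, 2.71], [-2.7, 2.7]. Speed limits (rad/s): [2.57, 2.57, 3.14, 3.14, 3.14, 3.14].

INTERFACE

Orientations are given as a unit quaternion [x, y, z, w].
In Python, from workcell import arm gives the robot as it stands.
- The arm moves only by the shell command python3 -m inch 'ROWS' [FORCE]. ROWS is JSON, one flat list of numbers, 7 for each row, row after row: the shift along the tool's x, y, z in cm, then the turn, a rotation vector about the tool's x, y, z in rad, then the opening, from -1 (shut) to 1 (fully open). A call has 1 to 12 rows; each row is the pose to reach, as a shift and turn from the pose commanded when the call began, along the tool's axes at that moment; what a row does not reach only later rows make up. A row lasts 1/12 s, in which the tool goes at most 41.7 mm and 7.16 degrees, less where a joint would pass 70% of its speed; a pose out of reach is approached as far as the arm can. A call with a gripper value outside its range is refused whole. The fingers move at their own pace and stop on an object; FORCE is the grip in N (left out, the last holds). Time passes only in rows, so rows that repeat a pose let the fingers close. It gives the time, the measured TCP pose, the force and the opening at its end, in the units of the state.
- arm.sense(): the state, without advancing time (a new reading comes with each control period).
- arm.camera(name): name is "scene" or "top"; returns a dict with "image" (420x560x3 uint8, red, green, blue), "mtx" (3x3 intrinsics, pixels), "R" (3x3) and "t" (3): a world point X has camera coordinates R X + t. Camera axes: x right, y down, z forward; pixel columns grow to the right and rows downward; lengths in m; the calibration is good to about 2 mm. A picture is of the moment at which its call begins. There is no depth.
- arm.close_job(): hands the job in, once; it reports no verdict.
The state is a dict: "clock": time; "qpos": joint angles; "dq": joint speeds; "joint_efforts": joint torques, N m; "position": TCP position; "ee_rot": TCP orientation; "contact_force": force on the tool from outside, world axes, zero at the start; "wrist_torque": the same for the moment, N m; "grip_width": finger opening in m.
Only numpy, scipy, OpenCV 4.12 (cv2) and the standard library are available. Lean on these libraries where they do the work, as an engineer would, in place of code of your own. Each camera call takes 0.05 s, during which the arm holds its last target. There are 200 camera calls.

TASK

The glue on the green drawer front has set and the clamp's screw has been backed off. Press down the red release lever on the clamp's sliding jaw with a fingertip and, keeping it pressed, push the jaw back along its bar, away from the drawer front, until it rests against the stop at the end of the bar; then let the lever spring up and take the hand clear. Do not take hold of the lever or lift anything, and leave the drawer front and everything else lying about where it is.

Things in the scene. Friction and masses are not known exactly. Their poses are not given: they have to be found in the camera images.
- clamp: Plywood board, 490 x 280 x 18 mm, with an aluminium sash clamp bolted along its middle; fixed. Origin: underside of the board, at its centre. x runs along the bar, from the fixed head with the screw (blue, at x = -0.2) towards the stop at the other end: the way the jaw is pushed back. z is up. The bar is 20 mm wide, on y = 0; its toothed top lies 64 mm above the counter.
- jaw (a joint): Sliding jaw (blue casting, 60 mm long, 36 mm wide, face 50 mm tall above the bar), in m along the clamp's x: 0 nearest the drawer front, 0.15 against the stop. Its clamping face is at clamp x = -0.02 + value. While the release lever is held down it slides with about 3 N of friction; otherwise the ratchet blocks it towards +x. It stays where it is left.
- release (a joint): Red release lever on the jaw, in rad: 0 up (pawl in the teeth; up to 0.16 if the pawl rests on a tooth), 0.26 fully down; pawl clear of the teeth from 0.17. It swings about a pin across the bar, on the drawer-front side of its pad. Sprung: about 3 N on the pad to start, 7 N fully down; springs up when let go.
- release_pad (a point): Centre of the top face of the lever's thumb pad, to be pressed; moves with jaw and lever. Lever up: clamp x = 0.057 + jaw value, y = 0, 94 mm above the counter; 10 mm lower fully pressed. Pad 34 mm wide across the bar, 48 mm clear along it (26 mm of it towards the drawer front). At its stop end a lip, 34 mm wide, rises 16 mm above it: a fingertip on the pad can push lever and jaw along by it.
- bar_end (a point): Middle of the top edge of the bar's far end, 64 mm above the counter, at clamp x = 0.215. The stop bolt crosses the bar 20 mm before it; with the jaw at the stop, the lip of the lever overhangs this end by about 18 mm.
- front_mid (a point): Centre of the upper face plane of the dark green drawer front, 120 mm (along the bar) x 260 x 20 mm, lying loose on the bar and two battens between the screw's pad and the sliding jaw; its top is 84 mm above the counter. Not to be moved.
- pull: Loose brass bar pull, 105 mm long, 26 mm high, lying in the recess of the drawer front. Origin: centre of its underside.
- pencil: Flat yellow carpenter's pencil, 167 x 13 x 8 mm, lying on the board beside the bar. Origin: underside, near its middle.
- tape: Roll of green masking tape, 100 mm across, 24 mm high, lying flat on the board on the other side of the bar. Origin: centre of its underside.
- glue: Glue bottle, white with an orange cap, 62 mm across, 190 mm tall, standing on the counter. Origin: centre of its underside.
- mug: White mug, 82 mm across, 95 mm tall, on the counter. Origin: centre of its underside.
- measure: Yellow and black tape measure, 72 x 46 x 68 mm, on the counter. Origin: centre of its underside.
- driver: Screwdriver with an orange handle, lying on the counter. Origin: underside, near its middle.
- offcut: Wooden offcut, 110 x 40 x 30 mm, on the counter. Origin: centre of its underside.

How it is judged:
On the way, in this order (a step that is already met when the one before it is completed fails the run):
1. the release lever is pressed down by the fingers, which lifts the pawl out of the bar's teeth (value of joint release above 0.18 rad and contact force between the fingers and release above 1 N), for 0.1 s.
2. the jaw has been pushed back to within 5 mm of the stop (value of joint jaw above 0.145 m), for 0.1 s.
At the end, for the whole second after the job is handed in: The sliding jaw stands still within 5 mm of the stop, the release lever has sprung up (under 0.15 rad), the drawer front lies within 10 mm and the pull within 15 mm of where they were, and all else within 20 mm (value of joint jaw above 0.145 m and value of joint release below 0.15 rad and not (velocity of joint jaw above 0.005 m/s) and not (velocity of joint jaw below -0.005 m/s) and distance of front_mid from where it was at the start of the episode below 0.01 m and distance of pull from where it was at the start of the episode below 0.015 m and distance of each of pencil, tape, glue, mug, measure, driver, offcut from where it was at the start of the episode below 0.02 m); the robot touches nothing.
It fails at once if the drawer front or the pull on it is shoved or lifted (more than 12 / 18 mm) (distance of front_mid from where it was at the start of the episode above 0.012 m or distance of pull from where it was at the start of the episode above 0.018 m).
It fails at once if another thing is shoved, knocked over or picked up (more than 25 mm) (distance of any of pencil, tape, glue, mug, measure, driver, offcut from where it was at the start of the episode above 0.025 m).
It fails at once if the lever is taken between the fingers instead of pressed (z of the grasp point in the frame of release_pad between -0.04 and 0.004 m and x of the grasp point in the frame of release_pad between -0.03 and 0.03 m and y of the grasp point in the frame of release_pad between -0.02 and 0.02 m).
It also fails if it takes over 38 s, if anything falls off the work surface, if the arm or the gripper's body presses on something with over 40 N, if the wrist force passes 120 N, or if a joint passes its speed limit or range.

## Working session

There is one attempt and no reset: what is moved stays moved. The work goes in short steps, Python scripts to look and compute and a shell command to move; the robot and the scene stay as the last step left them, time stands still between calls to the robot, and variables do not carry over. Pictures are saved under pics/ and viewed, about 8 in all and at most 12, crops included, and the job is handed in when it is done.

```bash
mkdir -p pics; python3 - <<'E'
from workcell import arm
import cv2,pickle
d={n:arm.camera(n) for n in("scene","top")}
pickle.dump(d,open("v0.pkl","wb"))
for n in d: cv2.imwrite(f"pics/{n}0.png",cv2.resize(d[n]["image"][:,:,::-1],(800,600)))
s=arm.sense();print(s["clock"],s["position"],s["ee_rot"],s["grip_width"],s["contact_force"])
for n in d: print(n,d[n]["mtx"].tolist(),(-d[n]["R"].T@d[n]["t"]).round(3),d[n]["R"].round(2).tolist())
E
```

```text
0.1 [0.25642755 0.51406217 0.19652363] [ 2.29346760e-01  9.73344425e-01 -7.84407302e-04 -2.79491190e-04] 0.08494697784232244 [0.51627624 0.24857942 0.22190711]
scene [[393.5375143500682, 0.0, 281.39786703960283], [0.0, 393.5375143500682, 212.23575974748493], [0.0, 0.0, 1.0]] [ 1.248 -0.017  1.199] [[-0.09, 1.0, 0.01], [0.83, 0.08, -0.56], [-0.56, -0.04, -0.83]]
top [[537.8253798852222, 0.0, 270.54063349728733], [0.0, 537.8253798852222, 209.73207676703595], [0.0, 0.0, 1.0]] [ 0.191 -0.045  1.559] [[-0.08, -1.0, -0.0], [-0.98, 0.08, -0.21], [0.21, -0.01, -0.98]]
```

View pics/top0.png

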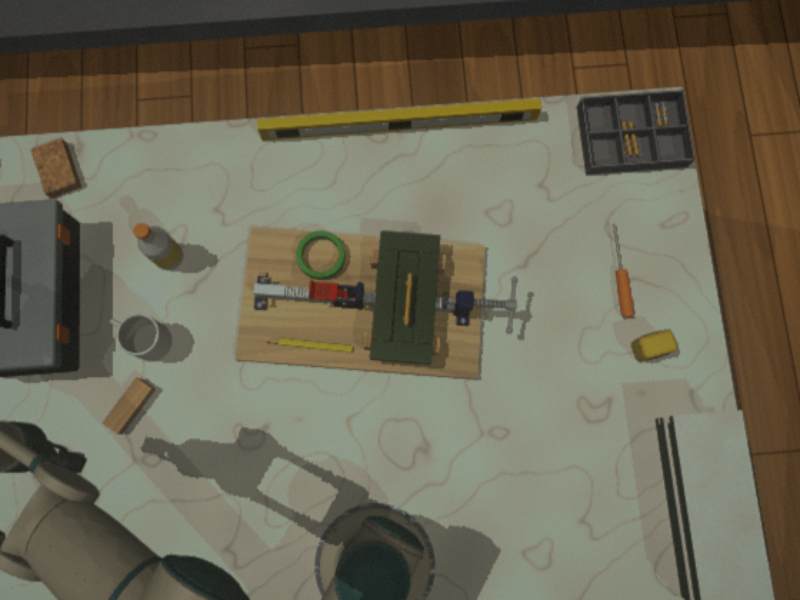

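View pics/scene0.png

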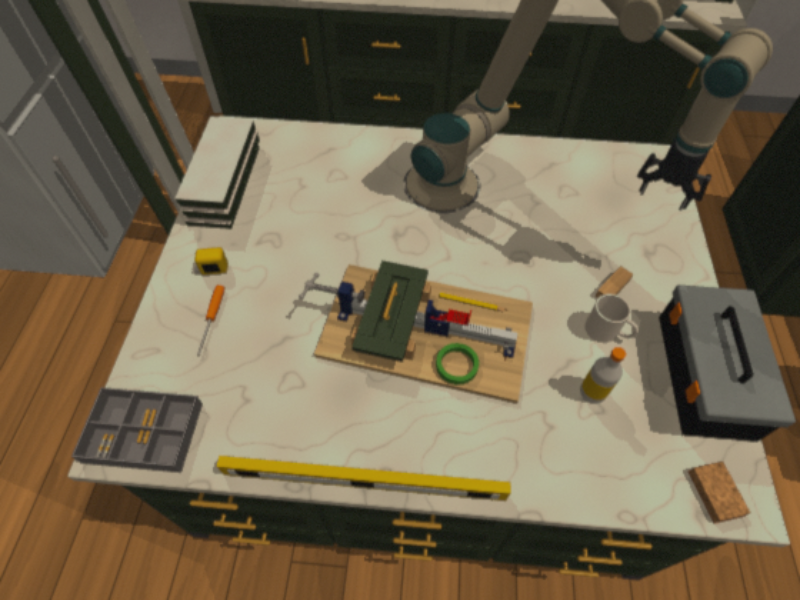

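The top view shows the board at about (240–487, 227–377), the red lever at (323,290), the bar end at (257,291) and the tape at (321,255). The jaw must slide to the image left, which is world +y. The scene view agrees, with the lever at (455,317) and the bar end at (510,345).

```bash
cat > h.py <<'E'
import cv2,numpy as np
def ray(c,uv,z):
    uv=np.atleast_2d(uv).astype(float); C=-c["R"].T@c["t"]
    d=(np.c_[uv,np.ones(len(uv))]@np.linalg.inv(c["mtx"]).T)@c["R"]
    return C+d*((z-C[2])/d[:,2])[:,None]
def mask(c,lo,hi,box=None):
    h=cv2.cvtColor(c["image"],cv2.COLOR_RGB2HSV); m=cv2.inRange(h,lo,hi)
    if box:
        k=np.zeros_like(m);k[box[1]:box[3],box[0]:box[2]]=1;m=m*k
    return m
def biggest(m):
    cs,_=cv2.findContours(m,cv2.RETR_EXTERNAL,cv2.CHAIN_APPROX_NONE)
    return max(cs,key=cv2.contourArea)[:,0,:]
E
python3 - <<'E'
from h import *;import pickle
d=pickle.load(open("v0.pkl","rb"))
T,S=d["top"],d["scene"]
# board: wood colour in top
hsv=cv2.cvtColor(T["image"],cv2.COLOR_RGB2HSV)
print("wood",hsv[230,180],hsv[170,185],"counter",hsv[300,220],hsv[140,200])
for n,c,box in(("top",T,(160,150,345,270)),("scene",S,(215,180,380,285))):
    h=cv2.cvtColor(c["image"],cv2.COLOR_RGB2HSV)
    m=mask(c,(8,75,60),(25,255,255),box);m=cv2.morphologyEx(m,cv2.MORPH_CLOSE,np.ones((15,15)))
    b=biggest(m); q=cv2.convexHull(b)
    r=ray(c,b,0.018)[:,:2].astype(np.float32)
    (cx,cy),wh,a=cv2.minAreaRect(r); print(n,"board",cx,cy,wh,a,cv2.boxPoints(((cx,cy),wh,a)).round(3).tolist())
    m=mask(c,(0,150,60),(6,255,255),box)|mask(c,(174,150,60),(180,255,255),box)
    b=biggest(m)
    for z in(.094,.11):
        r=ray(c,b,z)[:,:2].astype(np.float32);print(n,"red",z,cv2.contourArea(b),[np.round(x,4) for x in cv2.minAreaRect(r)],r.min(0),r.max(0))
for n,c,p in(("top",T,(180,203)),("scene",S,(358,240))):print(n,"barend guess",ray(c,p,.064).round(3))
cv2.imwrite("pics/c0.png",np.hstack([cv2.resize(T["image"][145:275,155:355,::-1],(400,260)),cv2.resize(S["image"][175:295,205:385,::-1],(390,260))][:2]) if 0 else cv2.resize(T["image"][150:270,160:320,::-1],(800,600),interpolation=cv2.INTER_CUBIC))
E
```

```text
wood [ 20 108 130] [ 20 106 145] counter [ 48  29 151] [ 44  33 153]
top board 0.519412100315094 -0.013518810272216797 (0.4902583658695221, 0.2816418707370758) 80.97319030761719 [[0.34200000762939453, -0.23399999737739563], [0.6200000047683716, -0.27799999713897705], [0.6970000267028809, 0.20600000023841858], [0.4189999997615814, 0.25099998712539673]]
top red 0.094 211.5 [array([0.529 , 0.0494]), array([0.0743, 0.0333]), np.float64(78.2417)] [0.5120014  0.01400557] [0.55291194 0.08673628]
top red 0.11 211.5 [array([0.5253, 0.0483]), array([0.0734, 0.033 ]), np.float64(78.2417)] [0.5084914  0.01335911] [0.5489553  0.08529567]
scene board 0.5198559761047363 -0.013410717248916626 (0.49350693821907043, 0.2904166877269745) 81.07125091552734 [[0.33799999952316284, -0.23499999940395355], [0.625, -0.2800000011920929], [0.7020000219345093, 0.20800000429153442], [0.41499999165534973, 0.2529999911785126]]
scene red 0.094 125.5 [array([0.5268, 0.0399]), array([0.088 , 0.0328]), np.float64(82.7816)] [ 0.51155466 -0.00564608] [0.54602814 0.0841002 ]
scene red 0.11 125.5 [array([0.5372, 0.0391]), array([0.0867, 0.0323]), np.float64(82.7816)] [ 0.52221155 -0.00580938] [0.556186   0.08263776]
top barend guess [[0.548 0.191 0.064]]
scene barend guess [[0.57  0.188 0.064]]
```

View pics/c0.png

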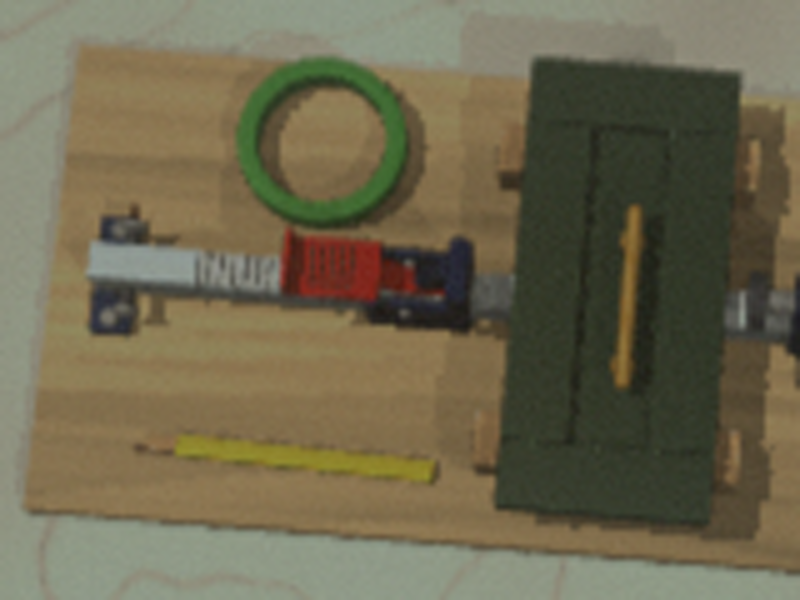

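The crop puts the pad at about x 287–380, y 235–300 with the lip at its left end, and the bar end at (90,262). The board measures 490×282 mm in the top view and 493×290 mm in the scene view. The two centres agree within 1 mm.

```bash
python3 - <<'E'
from h import *;import pickle
from scipy.spatial.transform import Rotation as R
from workcell import arm
d=pickle.load(open("v0.pkl","rb"));T,S=d["top"],d["scene"]
O=np.array([.5195,-.0135]);a=np.radians(81);ex=np.array([np.cos(a),np.sin(a)]);ey=np.array([-ex[1],ex[0]])
f=lambda p:((p[:,:2]-O)@np.c_[ex,ey]).round(4)
cr=lambda x,y:(160+x/5-.4,150+y/5-.4)
print("pad front corners",f(ray(T,[cr(381,240),cr(377,301)],.094)))
print("lip top ends",f(ray(T,[cr(287,230),cr(283,292)],.11)))
print("bar end corners",f(ray(T,[cr(90,241),cr(87,280)],.064)))
print("glue cap,mug",ray(T,[(142*.7,230*.7)],.19).round(3),ray(T,[(138*.7,335*.7)],.095).round(3))
s=arm.sense();q=R.from_quat(s["ee_rot"]);M=q.as_matrix()
for v in(0,):
    P=O+ex*(.057+v+.004);tgt=np.r_[P,.125]
    Rt=R.from_matrix(np.c_[np.r_[ex,0],np.r_[-ey,0],[0,0,-1.]])
    print(tgt,"shift cm",(M.T@(tgt-s["position"])*100).round(2),"rotvec",(q.inv()*Rt).as_rotvec().round(3))
E
```

```text
pad front corners [[ 0.0469 -0.0176]
 [ 0.0459  0.0174]]
lip top ends [[ 0.098  -0.0155]
 [ 0.0967  0.0197]]
bar end corners [[ 0.2154 -0.0108]
 [ 0.2144  0.012 ]]
glue cap,mug [[0.649 0.38  0.19 ]] [[0.47  0.42  0.095]]
[0.5290425  0.04674899 0.125     ] shift cm [-45.26 -29.63   7.19] rotvec [-2.000e-03  1.000e-03  1.265e+00]
```

The scale checks out, with the bar end measured at 0.215. The pad edge and lip both give jaw ≈ 0.015. I'll approach above the pad with the fingers shut.

```bash
python3 -m inch '[-1,-0.6,0,0,0,0.05,-1, -4,-2.5,0,0,0,0.15,-1, -8,-5,0,0,0,0.26,-1, -12,-7.5,0.3,0,0,0.37,-1, -16,-10,0.6,0,0,0.48,-1, -20,-12.6,1,0,0,0.59,-1, -24,-15.1,1.5,0,0,0.7,-1, -28,-17.6,2,0,0,0.81,-1, -32,-20.1,2.5,0,0,0.92,-1, -36,-22.7,3,0,0,1.03,-1, -39,-24.5,3,0,0,1.12,-1, -41,-25.8,3,0,0,1.19,-1]' 20; cat > st.py <<'E'
from h import *
from scipy.spatial.transform import Rotation as R
from workcell import arm
O=np.array([.5195,-.0135]);a=np.radians(81);ex=np.array([np.cos(a),np.sin(a)]);ey=np.array([-ex[1],ex[0]])
def st(tx=None,z=None):
    s=arm.sense();q=R.from_quat(s["ee_rot"]);p=s["position"]
    print("t",s["clock"],"clamp",((p[:2]-O)@np.c_[ex,ey]).round(4),"z",p[2].round(4),"F",np.round(s["contact_force"],1),"w",round(s["grip_width"],4))
    if tx is not None:
        Rt=R.from_matrix(np.c_[np.r_[ex,0],np.r_[-ey,0],[0,0,-1.]])
        print("shift cm",(q.inv().apply(np.r_[O+ex*tx+ey*.001,z]-p)*100).round(2),"rot",(q.inv()*Rt).as_rotvec().round(3))
E
python3 -c "from st import *;st(.076,.13)"
```

```text
clock: 1.1
position: [0.4973, 0.1174, 0.1675]
ee_rot: [0.737, 0.676, -0.0, -0.0]
contact_force: [0.8, 0.5, -0.4]
grip_width: 0.0001
t 1.1 clamp [0.1258 0.0424] z 0.1675 F [ 0.8  0.5 -0.4] w 0.0001
shift cm [-5.26  3.79  3.75] rot [-0.001 -0.     0.071]
```

```bash
python3 -m inch '[-1.3,1,0,0,0,0.03,-1, -2.6,2,0.4,0,0,0.07,-1, -3.9,3,0.8,0,0,0.07,-1, -5.2,3.8,1.2,0,0,0.07,-1, -5.2,3.8,1.6,0,0,0.07,-1, -5.2,3.8,2,0,0,0.07,-1, -5.2,3.8,2,0,0,0.07,-1, -5.2,3.8,2,0,0,0.07,-1]'; python3 - <<'E'
from st import *
import pickle
st(.076,.11)
d={n:arm.camera(n) for n in("scene","top")};pickle.dump(d,open("v1.pkl","wb"))
A=cv2.resize(d["scene"]["image"][150:290,200:390,::-1],(400,295));B=cv2.resize(d["top"]["image"][130:270,150:340,::-1],(400,295))
cv2.imwrite("pics/p1.png",np.hstack([A,B]))
E
```

```text
clock: 1.77
position: [0.5298, 0.0653, 0.1477]
ee_rot: [0.759, 0.652, -0.0, -0.001]
contact_force: [-0.2, 0.2, 1.0]
grip_width: 0.0001
t 1.7667 clamp [0.0794 0.0021] z 0.1477 F [-0.2  0.2  1. ] w 0.0001
shift cm [-0.34  0.12  3.77] rot [-0.001 -0.     0.006]
```

View pics/p1.png

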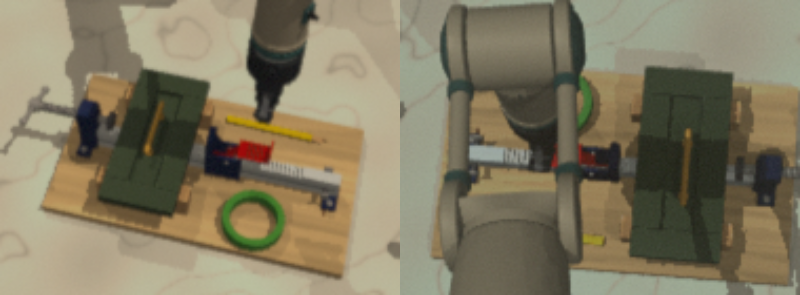

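The tip hovers over the lever at (263,118) in the left crop, with the pad at (250,152), which fits a height of about 5 cm above it. Next I descend and press.

```bash
python3 -m inch '[-0.2,0.1,1,0,0,0,-1, -0.4,0.1,2,0,0,0,-1, -0.4,0.1,3,0,0,0,-1, -0.4,0.1,4,0,0,0,-1, -0.4,0.1,4.6,0,0,0,-1, -0.4,0.1,4.8,0,0,0,-1, -0.4,0.1,4.8,0,0,0,-1, -0.4,0.1,4.8,0,0,0,-1]'; python3 -c "from st import *;st(.076,.084)"
```

```text
clock: 2.53
position: [0.5313, 0.0602, 0.1001]
ee_rot: [0.759, 0.651, 0.0, -0.0]
contact_force: [-0.2, 0.3, -0.5]
grip_width: 0.0
t 2.5333 clamp [ 0.0747 -0.0001] z 0.1001 F [-0.2  0.3 -0.5] w 0.0
shift cm [ 0.13 -0.11  1.61] rot [ 0.    -0.     0.005]
```

```bash
python3 -m inch '[0.1,0,0.4,0,0,0,-1, 0.1,0,0.7,0,0,0,-1, 0.1,0,1,0,0,0,-1, 0.1,0,1.3,0,0,0,-1, 0.1,0,1.5,0,0,0,-1, 0.1,0,1.5,0,0,0,-1]'; python3 -c "from st import *;st()"
python3 -m inch '[0,0,0.2,0,0,0,-1, 0,0,0.2,0,0,0,-1]'; python3 -c "from st import *;st()"
```

```text
clock: 3.03
position: [0.5308, 0.0613, 0.0846]
ee_rot: [0.759, 0.651, -0.0, -0.0]
contact_force: [-0.4, -0.6, 0.4]
grip_width: -0.0001
t 3.0333 clamp [0.0756 0.0005] z 0.0846 F [-0.4 -0.6  0.4] w -0.0001
clock: 3.2
position: [0.5312, 0.0613, 0.0829]
ee_rot: [0.759, 0.651, -0.0, -0.0]
contact_force: [-0.3, -0.8, -0.1]
grip_width: -0.0
t 3.2 clamp [0.0757 0.0002] z 0.0829 F [-0.3 -0.8 -0.1] w -0.0
```

There is no contact force at z 83 mm, where the pad should already be pressed. I'll look before going further.

```bash
python3 - <<'E'
from st import *
import pickle
d={n:arm.camera(n) for n in("scene","top")};pickle.dump(d,open("v2.pkl","wb"));st()
c=d["scene"]
for x,z in((.0757,.083),(.072,.094),(.2,.064)):
    X=np.r_[O+ex*x,z];u=c["mtx"]@(c["R"]@X+c["t"]);u=u[:2]/u[2];print(x,z,u.round(1),"crop",((u-[265,180])*8).round())
A=cv2.resize(c["image"][180:255,265:365,::-1],(800,600),interpolation=cv2.INTER_CUBIC)
cv2.imwrite("pics/p2.png",A)
E
```

```text
t 3.3 clamp [0.0757 0.    ] z 0.0831 F [-0.6 -0.6  0.5] w 0.0
0.0757 0.083 [320.8 224. ] crop [447. 352.]
0.072 0.094 [320. 222.] crop [440. 336.]
0.2 0.064 [356.7 234.9] crop [734. 439.]
```

View pics/p2.png

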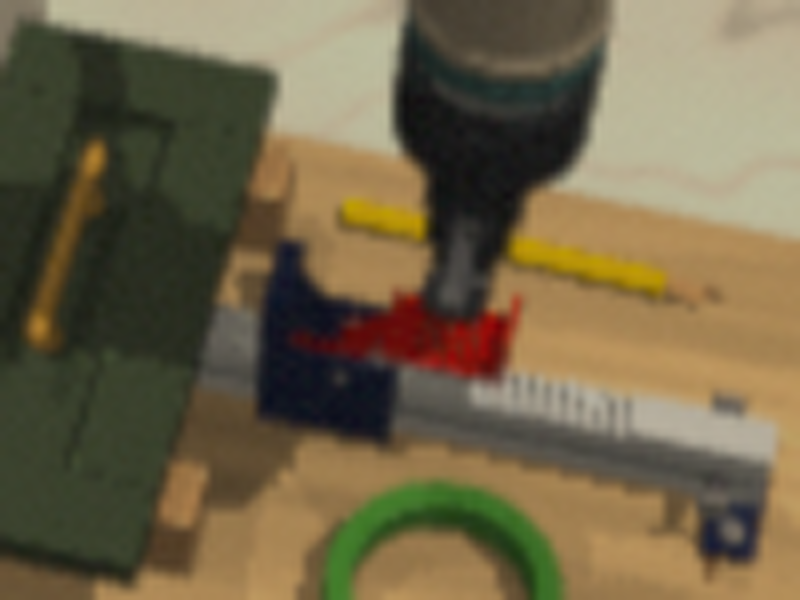

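The fingertip shows at about (460,315), but the measured TCP projects to (447,352). The lever still looks up, so the tip seems higher than reported. I'll check this offset against the earlier pictures.

```bash
python3 - <<'E'
from h import *;import pickle
d=[pickle.load(open(f"v{i}.pkl","rb")) for i in(0,1,2)]
def pr(c,X):u=c["mtx"]@(c["R"]@np.array(X)+c["t"]);return (u[:2]/u[2]).round(1)
S=d[0]["scene"];T=d[0]["top"]
print("v0 scene/top, tip back 13mm",pr(S,[.2564,.5141,.2095]),pr(T,[.2564,.5141,.2095]))
for z in(.1477,.1577,.1677,.1777):print("v1",z,pr(S,[.5298,.0653,z]))
def crop(c,x,y,w,h):return cv2.resize(c["image"][y:y+h,x:x+w,::-1],(400,300),interpolation=cv2.INTER_CUBIC)
cv2.imwrite("pics/p3.png",np.vstack([np.hstack([crop(S,430,95,80,60),crop(T,0,285,80,60)]),np.hstack([crop(d[1]["scene"],285,165,80,60),crop(d[2]["top"],200,170,80,60)])]))
E
```

```text
v0 scene/top, tip back 13mm [458.8 147.4] [ 44.4 315. ]
v1 0.1477 [323.9 213. ]
v1 0.1577 [324.2 211.3]
v1 0.1677 [324.5 209.5]
v1 0.1777 [324.8 207.7]
```

View pics/p3.png

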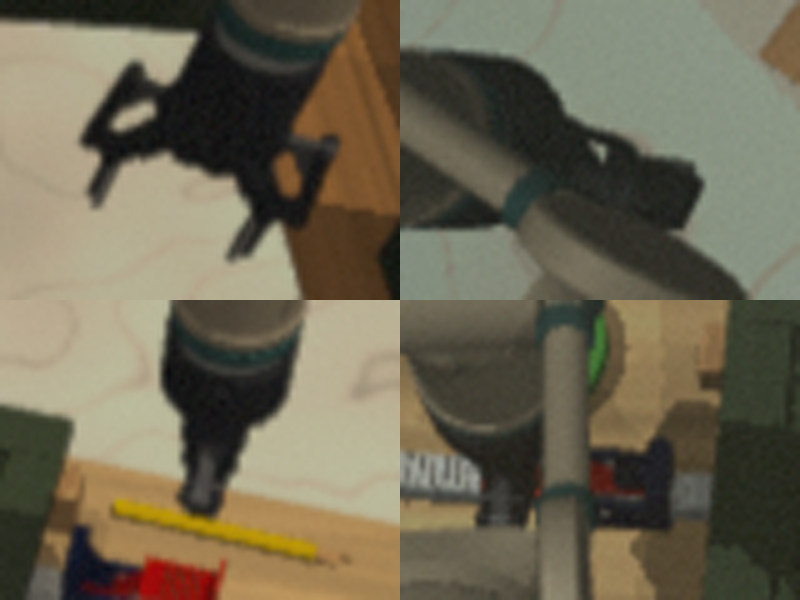

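```bash
python3 - <<'E'
from st import *;import pickle
from scipy.optimize import least_squares
c=pickle.load(open("v0.pkl","rb"))["scene"]
def pr(X):u=c["mtx"]@(c["R"]@np.array(X)+c["t"]);return u[:2]/u[2]
Ps=np.array([[.2564,.5141,.2095],[.5298,.0653,.1477],[.5312,.0613,.083]]);U=np.array([[463.3,140.9],[325,207],[322.5,219.4]])
r=least_squares(lambda o:np.r_[np.array([pr(p+o) for p in Ps]).ravel()-U.ravel()],[0,0,0]);print(r.x,r.fun.round(1))
r=least_squares(lambda o:np.r_[np.array([pr(p+[0,0,o[0]]) for p in Ps]).ravel()-U.ravel()],[0]);print(r.x,r.fun.round(1))
for z in(.094,.104,.11):
  p=ray(c,U[2],z)[0];print(z,((p[:2]-O)@np.c_[ex,ey]).round(4))
E
```

```text
[0.00237829 0.00124886 0.0346535 ] [-0.  -0.1  0.4  0.5 -0.3 -0.4]
[0.0325187] [-0.8 -0.2 -0.1  0.3 -0.8 -0.7]
0.094 [0.078  0.0124]
0.104 [0.0783 0.0058]
0.11 [0.0785 0.0018]
```

One constant offset of about +33 mm in z explains all three views, with sideways residuals of 2 mm or less. The visible finger length also looks full. So the tool really sits well above its reported height, and I'll descend by feel in small steps.

```bash
python3 -m inch '[0,0,0.3,0,0,0,-1, 0,0,0.6,0,0,0,-1, 0,0,0.6,0,0,0,-1]'|sed -n '2p;4p'; python3 -m inch '[0,0,0.3,0,0,0,-1, 0,0,0.5,0,0,0,-1, 0,0,0.5,0,0,0,-1]'|sed -n '2p;4p';
```

```text
position: [0.5307, 0.0613, 0.0764]
contact_force: [0.2, -1.0, 0.4]
position: [0.5309, 0.0613, 0.0716]
contact_force: [-0.2, -0.0, -0.9]
```

```bash
python3 -m inch '[0,0,0.2,0,0,0,-1, 0,0,0.4,0,0,0,-1, 0,0,0.4,0,0,0,-1]'|sed -n '2p;4p'; python3 - <<'E'
from st import *
c=arm.camera("scene");st()
cv2.imwrite("pics/p4.png",cv2.resize(c["image"][195:240,290:350,::-1],(800,600),interpolation=cv2.INTER_CUBIC))
E
```

```text
position: [0.531, 0.0613, 0.0677]
contact_force: [-0.3, -0.6, -0.8]
t 4.1 clamp [0.0757 0.0003] z 0.0679 F [-0.7  0.1 -0.6] w -0.0001
```

View pics/p4.png

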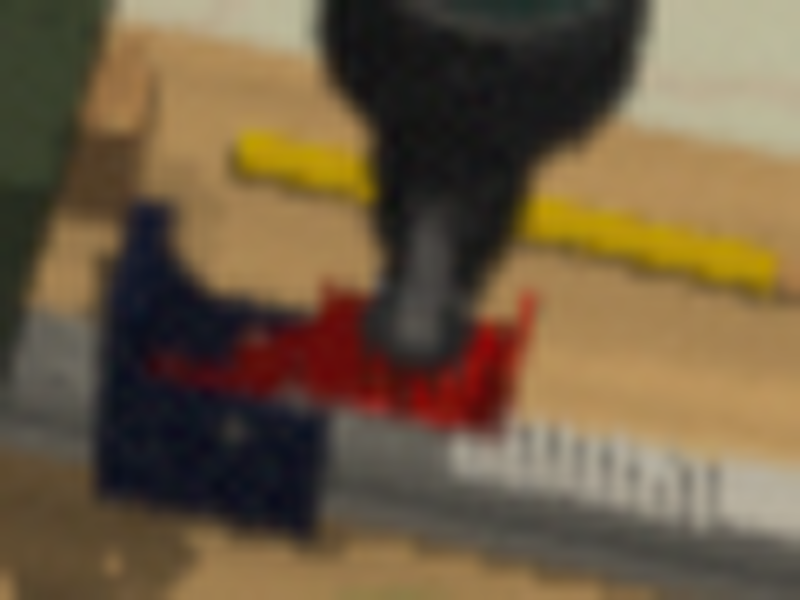

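The tip's lower edge is at (415,365), over the pad (red from about (330,290) to the lip at (525,300)). It still looks slightly above the pad, so I continue.

```bash
for i in 1 2; do python3 -m inch '[0,0,0.2,0,0,0,-1, 0,0,0.4,0,0,0,-1, 0,0,0.4,0,0,0,-1]'|sed -n '2p;4p'; done
```

```text
position: [0.5309, 0.0613, 0.0637]
contact_force: [-0.3, 0.7, -0.0]
position: [0.5309, 0.0613, 0.0597]
contact_force: [0.4, -0.4, -0.1]
```

```bash
python3 -m inch '[0,0,0.2,0,0,0,-1, 0,0,0.4,0,0,0,-1, 0,0,0.4,0,0,0,-1]'|sed -n '2p;4p'
```

```text
position: [0.5315, 0.0622, 0.0565]
contact_force: [-1.3, 2.5, 6.0]
```

Contact comes at a reported z of about 0.058, so the offset is about 35 mm, as the pictures said. Now I press.

```bash
for i in 1; do python3 -m inch '[0,0,0.2,0,0,0,-1, 0,0,0.4,0,0,0,-1, 0,0,0.4,0,0,0,-1]'|sed -n '2p;4p'; done; python3 -m inch '[0,0,0.2,0,0,0,-1, 0,0,0.4,0,0,0,-1, 0,0,0.4,0,0,0,-1]'|sed -n '2p;4p'
```

```text
position: [0.5316, 0.0623, 0.0528]
contact_force: [-1.4, 3.3, 6.8]
position: [0.5317, 0.0624, 0.0498]
contact_force: [-3.2, 2.6, 11.5]
```

```bash
python3 -m inch '[0,0,0.2,0,0,0,-1, 0,0,0.2,0,0,0,-1]'|sed -n '2p;4p'; python3 -m inch '[0.2,0,0,0,0,0,-1, 0.5,0,0,0,0,0,-1, 0.8,0,0,0,0,0,-1, 1.1,0,0,0,0,0,-1, 1.5,0,0,0,0,0,-1, 1.9,0,0,0,0,0,-1, 2.3,0,0,0,0,0,-1, 2.7,0,0,0,0,0,-1, 3,0,0,0,0,0,-1, 3,0,0,0,0,0,-1]'; python3 - <<'E'
from st import *
c=arm.camera("scene");st()
cv2.imwrite("pics/p5.png",cv2.resize(c["image"][190:250,285:365,::-1],(800,600),interpolation=cv2.INTER_CUBIC))
E
```

```text
position: [0.5318, 0.0624, 0.0494]
contact_force: [-4.7, 2.5, 20.7]
clock: 6.35
position: [0.5363, 0.0907, 0.0494]
ee_rot: [0.758, 0.652, 0.001, 0.001]
contact_force: [-5.8, -0.8, 20.4]
grip_width: -0.0002
t 6.4 clamp [ 0.1055 -0.0003] z 0.0494 F [-5.3 -0.7 21.1] w -0.0001
```

View pics/p5.png

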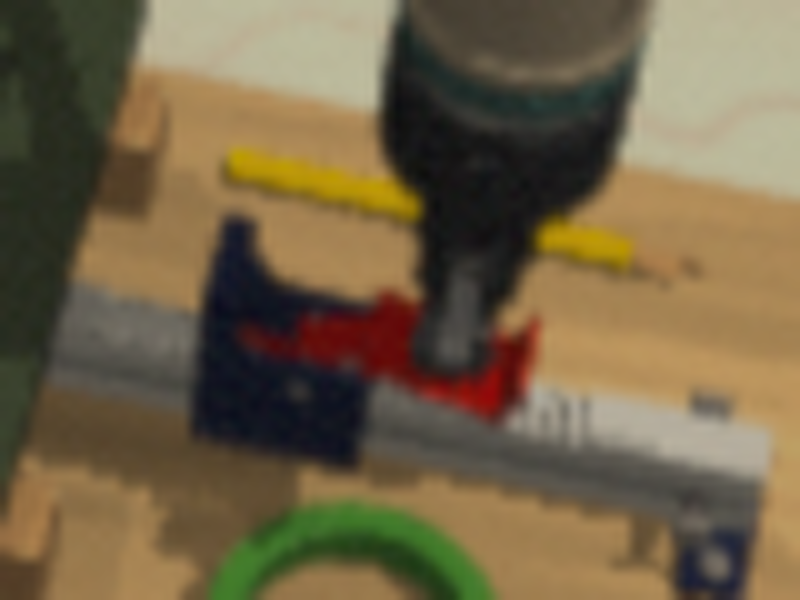

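The jaw has moved clear of the drawer front. The tip is at (455,370) on a tilted, pressed lever with the lip at (530,340). I keep pushing.

```bash
python3 -m inch '[0.3,0,0,0,0,0,-1, 0.8,0,0,0,0,0,-1, 1.4,0,0,0,0,0,-1, 2.1,0,0,0,0,0,-1, 2.8,0,0,0,0,0,-1, 3.5,0,0,0,0,0,-1, 4.2,0,0,0,0,0,-1, 4.9,0,0,0,0,0,-1, 5.6,0,0,0,0,0,-1, 6.3,0,0,0,0,0,-1, 7,0,0,0,0,0,-1, 7.5,0,0,0,0,0,-1]'>/dev/null; python3 -c "from st import *;st()"; python3 -m inch '[0.3,0,0,0,0,0,-1, 0.7,0,0,0,0,0,-1, 1.1,0,0,0,0,0,-1, 1.5,0,0,0,0,0,-1, 1.9,0,0,0,0,0,-1, 2.2,0,0,0,0,0,-1, 2.4,0,0,0,0,0,-1, 2.4,0,0,0,0,0,-1]'>/dev/null; python3 -c "from st import *;st()"
```

```text
t 7.4 clamp [ 0.1804 -0.0002] z 0.0494 F [-4.5 -3.  19.4] w -0.0001
t 8.0667 clamp [ 2.048e-01 -2.000e-04] z 0.0495 F [-4.  -0.3 18.5] w -0.0
```

```bash
python3 -m inch '[0.2,0,0,0,0,0,-1, 0.4,0,0,0,0,0,-1, 0.6,0,0,0,0,0,-1, 0.6,0,0,0,0,0,-1]'>/dev/null; python3 -c "from st import *;st()"; python3 -m inch '[0.2,0,0,0,0,0,-1, 0.4,0,0,0,0,0,-1, 0.4,0,0,0,0,0,-1]'>/dev/null; python3 -c "from st import *;st()"
```

```text
t 8.4 clamp [ 2.107e-01 -2.000e-04] z 0.0495 F [-4.6 -2.4 19.7] w 0.0001
t 8.65 clamp [ 2.146e-01 -2.000e-04] z 0.0495 F [-4.5 -1.9 17.3] w 0.0
```

```bash
for i in 1 2; do python3 -m inch '[0.2,0,0,0,0,0,-1, 0.4,0,0,0,0,0,-1, 0.4,0,0,0,0,0,-1]'>/dev/null; python3 -c "from st import *;st()";done; python3 - <<'E'
from st import *
c=arm.camera("scene")
cv2.imwrite("pics/p6.png",cv2.resize(c["image"][190:250,295:375,::-1],(800,600),interpolation=cv2.INTER_CUBIC))
E
```

```text
t 8.9 clamp [ 0.2181 -0.0008] z 0.0487 F [-2.1 -3.  14.5] w 0.0003
t 9.15 clamp [ 0.2224 -0.0008] z 0.0478 F [-0.3 -1.8  7.4] w 0.0002
```

View pics/p6.png

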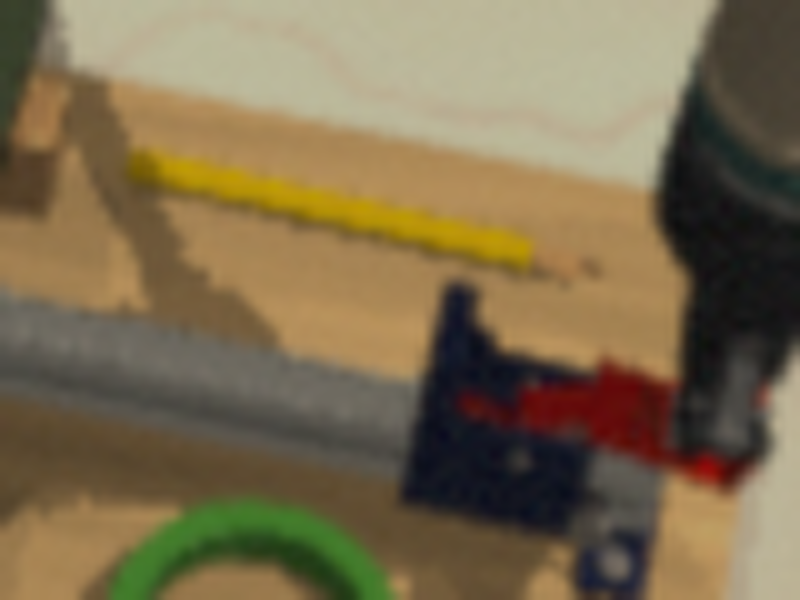

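The jaw casting at (590,480) looks up against the stop bolt at (610,520), and the tip has slid to the lip at (755,440). One more gentle nudge will confirm the stop.

```bash
for i in 1 2; do python3 -m inch '[0.1,0,0.05,0,0,0,-1, 0.3,0,0.1,0,0,0,-1, 0.3,0,0.1,0,0,0,-1]'>/dev/null; python3 -c "from st import *;st()";done
```

```text
t 9.45 clamp [ 0.2251 -0.0009] z 0.047 F [-0.2 -2.7  9.6] w -0.0001
t 9.7 clamp [ 0.2253 -0.0009] z 0.0466 F [ -2.4 -10.1  14.7] w -0.0004
```

Firm resistance (−10 N along the bar, no further travel) shows the stop is reached. I lift straight up and clear.

```bash
python3 -m inch '[0,0,-0.3,0,0,0,-1, 0,0,-0.7,0,0,0,-1, 0,0,-1.2,0,0,0,-1, 0,0,-1.8,0,0,0,-1, 0,0,-2.5,0,0,0,-1, 0,0,-4,0,0,0,-1, 0,0,-6,0,0,0,-1, 0,0,-8,0,0,0,-1, 0,0,-10,0,0,0,-1, 0,0,-11,0,0,0,-1, 0,0,-11,0,0,0,-1, 0,0,-11,0,0,0,-1]'; python3 - <<'E'
from st import *
import pickle
c=arm.camera("scene");t=arm.camera("top");st();pickle.dump((c,t),open("v3.pkl","wb"))
A=cv2.resize(c["image"][180:270,270:390,::-1],(400,300),interpolation=cv2.INTER_CUBIC);B=cv2.resize(t["image"][150:270,160:320,::-1],(400,300))
cv2.imwrite("pics/p7.png",np.hstack([A,B]))
m=mask(c,(0,150,60),(6,255,255),(295,180,390,270))|mask(c,(174,150,60),(180,255,255),(295,180,390,270))
b=biggest(m)
for z in(.094,.11):
    p=((ray(c,b,z)[:,:2]-O)@np.c_[ex,ey]);print(z,p.min(0).round(4),p.max(0).round(4))
c0=pickle.load(open("v0.pkl","rb"))["scene"]
b=biggest(mask(c0,(0,150,60),(6,255,255),(295,180,390,270))|mask(c0,(174,150,60),(180,255,255),(295,180,390,270)))
p=((ray(c0,b,.11)[:,:2]-O)@np.c_[ex,ey]);print("start .11",p.min(0).round(4),p.max(0).round(4))
df=cv2.absdiff(c["image"],c0["image"]).max(2)>60
print("changed px by region: front",df[180:260,245:300].sum(),"tape",df[240:270,300:340].sum(),"pencil",df[203:218,305:355].sum())
E
```

```text
clock: 10.7
position: [0.5544, 0.2125, 0.154]
ee_rot: [0.759, 0.651, 0.0, 0.0]
contact_force: [0.8, 0.5, -0.5]
grip_width: -0.0
t 10.8 clamp [0.2283 0.0018] z 0.1527 F [-0.7 -0.2  0. ] w -0.0002
0.094 [ 0.1487 -0.0164] [0.2353 0.0212]
0.11 [ 0.1481 -0.0266] [0.2335 0.0105]
start .11 [ 0.0119 -0.0264] [0.0979 0.0077]
changed px by region: front 33 tape 8 pencil 10
```

View pics/p7.png

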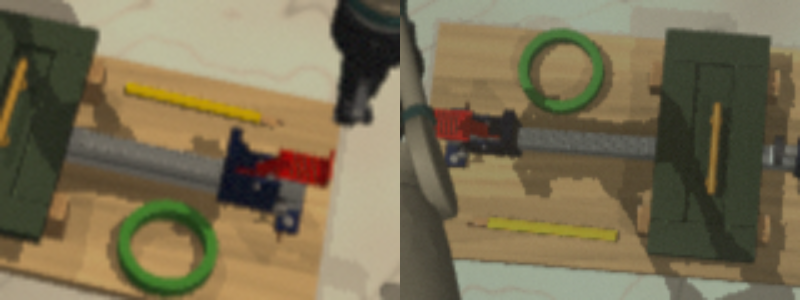

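The red lever's two ends have moved 136 mm from a start of about 0.0145. Its lip is now at 0.2335, against 0.233 expected with the jaw at the stop and the lever up. The drawer front, pull, pencil and tape look unmoved, and the hand is clear, so I hand the job in.

```bash
python3 -c "
from workcell import arm
print(arm.close_job())"
```

```text
the job is handed in; nothing more can be done
None
```

I pressed the lever down with the shut fingertips, pushed the jaw back to the stop, let the lever spring up, took the hand clear and handed the job in at about 10.8 s. No verdict was reported.

**Last checks:**
- **Jaw:** it moved about 136 mm, from a start of roughly 0.0145 m to about 0.150 m. The lever's lip measured 0.2335 m along the bar, against 0.233 m expected at the stop. At the end of the push, the force along the bar rose to 10 N with no further travel.
- **Lever:** in the last picture it is up and the hand stands clear of it. The contact force had dropped to sensor noise, below 1 N.
- **Other things:** comparing start and end pictures showed almost no change around the drawer front and pull, the pencil and the tape. I did not measure the glue, mug, measure, driver and offcut at the end; the hand worked well clear of them.

**What disagreed:** the reported tool height did not match what I saw. The fingertips were about 35 mm higher than the measured TCP, both in three pictures and at first contact. I found the pad by feel instead of trusting the height. If the reported height were the true one, the grasp point would have entered the forbidden zone around the lever. The pictures and the point of contact both argue against that.

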